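# Collect the orange fork's parts into the service tray

### The job

Gather the four orange fork parts from the bench mat into the steel service tray: stand the cap on the white pad, the spacer tube on the green, the valve piston on the black and the bottoming cone on the purple one, each the same way up as now and centred on its pad, wholly within the pad's edge. The blue cap and the blue tube belong to another fork: do not move them.

Things in the scene. Friction and masses are not known exactly. Their poses are not given: they have to be found in the camera images.
- cap_orange: orange fork top cap, upright, 44 mm tall: silver threaded skirt 34 mm diameter up to 18 mm, round orange flange 42 mm diameter from 18 to 32 mm (grip here, 26 mm up), then a black hexagon 30 mm over corners. Origin: centre of underside, z up. Stands on a grey mat 3 mm thick, 30 mm or more free to the next part.
- tube_orange: plain orange spacer tube, upright, open at both ends, 36 mm outside, 28 mm bore, 55 mm tall (grip outside, about 33 mm up). Origin: centre of lower end, z up. Stands on a grey mat 3 mm thick, 30 mm or more free to the next part. All six parts stand on that mat (240 x 310 mm), left or right of the tray; flat clutter on it is at most 10 mm high.
- piston_orange: damping valve piston, upright, 50 mm tall: steel foot 30 mm diameter, narrow dark shims, orange piston 38 mm diameter with black band from 18 to 36 mm height (grip here, 27 mm up), on top six black ports, an 18 mm steel nut and thin stem. Origin: centre of underside, z up. Stands on a grey mat 3 mm thick, 30 mm or more free to the next part.
- cone_orange: solid orange bottoming cone on its wide end, 52 mm tall: cylinder 40 mm diameter up to 30 mm height (grip here, about 22 to 25 mm up), then tapering to 16 mm at the top. Origin: centre of the underside, z up. Stands on a grey mat 3 mm thick, 30 mm or more free to the next part.
- cap_blue: blue fork top cap, upright, 44 mm tall: silver threaded skirt 34 mm diameter up to 18 mm, round blue flange 42 mm diameter from 18 to 32 mm (grip here, 26 mm up), then a black hexagon 30 mm over corners. Origin: centre of underside, z up. Another fork's: leave it where it stands, on the same mat.
- tube_blue: plain blue spacer tube, upright, open at both ends, 36 mm outside, 28 mm bore, 55 mm tall (grip outside, about 33 mm up). Origin: centre of lower end, z up. Another fork's: leave it where it stands, on the same mat.
- pad_white: white round rubber pad, 64 mm diameter, 3 mm thick, fixed in the tray; place for the orange cap. Origin: centre of its underside, 3 mm above the bench (pad top 6 mm above it). The four pads, in any order, form a square of 96 mm pitch in a 210 mm square steel tray, walls 3 mm thick and 15 mm high; nothing else is in it.
- pad_green: green round rubber pad, 64 mm diameter, 3 mm thick, fixed in the tray; place for the orange tube. Origin: centre of its underside, 3 mm above the bench (pad top 6 mm above it). The four pads, in any order, form a square of 96 mm pitch in a 210 mm square steel tray, walls 3 mm thick and 15 mm high; nothing else is in it.
- pad_black: black round rubber pad, 64 mm diameter, 3 mm thick, fixed in the tray; place for the orange piston. Origin: centre of its underside, 3 mm above the bench (pad top 6 mm above it). The four pads, in any order, form a square of 96 mm pitch in a 210 mm square steel tray, walls 3 mm thick and 15 mm high; nothing else is in it.
- pad_purple: purple round rubber pad, 64 mm diameter, 3 mm thick, fixed in the tray; place for the orange cone. Origin: centre of its underside, 3 mm above the bench (pad top 6 mm above it). The four pads, in any order, form a square of 96 mm pitch in a 210 mm square steel tray, walls 3 mm thick and 15 mm high; nothing else is in it.

How it is judged:
By the outcome, as a careful person would: the job done as asked, in the order asked, and still so for the second after the job is handed in, with the robot touching nothing.
It also fails if it takes over 106 s, if anything falls off the work surface, if the arm or the gripper's body presses on something with over 40 N, if the wrist force passes 120 N, or if a joint passes its speed limit or range.

### The arm

A 6-joint arm with a two-finger parallel gripper is mounted at the origin on the work surface. World frame = base frame: x ahead of the robot, y to its left, z up, the work surface at z = 0. Lengths are in m, angles in rad, forces in N, time in s.
With the tool pointing down it reaches from about 0.225 to 0.875 m from the base axis. Payload 3.4 kg.
Tool frame: the origin (TCP) lies between the finger pads; the fingertips stand 25 mm ahead of it and the grasp point (between the pads) lies 6 mm ahead of it; z points along the fingers, y is the line along which they close (so a half turn about z gives the same grasp; the last joint's range is limited). The gripper opens to 85 mm and grips with 20 to 120 N. Pads are 22 mm wide; open, the fingers measure 114 mm over their backs; the gripper's body (76 mm by 85 mm) begins 54 mm behind the grasp point. The pads swing forward as they close: fully open they stand 13 mm farther back than shut.
Start: joints at [-1.24, 0.276, 1.505, -0, 1.361, -0.121], TCP at [0.251, -0.517, 0.256] pointing down, gripper open.
Joint ranges: [-2.89, 2.89], [-0.75, 2.08], [0.22, 2.7], [-1.18, 4.32], [0.11, 2.71], [-2.7, 2.7]. Speed limits (rad/s): [2.57, 2.57, 3.14, 3.14, 3.14, 3.14].

### API

Orientations are given as a 3x3 rotation matrix whose columns are the frame's x, y, z axes.
In Python, from workcell import * gives the robot as it stands. The module is installed in compiled form; this text tells all that it offers. Calls block until the motion is done:
- reach(position, orientation): joint-space move of the TCP to a pose.
- move_straight(position, feed=0.15, attitude=None, until_force=None): straight line of the TCP; attitude=None keeps the orientation; feed is the mean speed in m/s. With until_force (N) it stops when the force on the tool has changed by that much, and returns True; else False.
- movej(angles): joint-space move.
- gripper_to(opening, effort=None): finger opening in m; effort is the grip in N (None keeps the last); returns when the fingers have stopped.
- pause(seconds).
- ik(position, orientation): joint angles nearest the present ones, or None.
- observe(): the state.
- read_camera(name): name is "scene" or "side" or "wrist"; returns the picture (384x512x3 uint8, red, green, blue); there is no depth.
- calibration(name): a dict with "intrinsics" (3x3 intrinsics, pixels), "pose" (4x4, takes a point from camera to world coordinates); the wrist camera has in their place "tool_from_camera" (4x4, takes a point from camera to tool coordinates, whose origin is the TCP and whose axes are the flange's). Camera axes: x right, y down, z forward; pixel columns grow to the right and rows downward; lengths in m; the calibration is good to about 2 mm. A picture is of the moment at which its call begins: read the wrist's pose just before it. calibration takes no time and is no camera call.
A pose or a line that the arm cannot do raises PlanningError and nothing moves.
- close_job(): hands the job in; it is judged then, once.
The state is a dict: "time_s": time; "joints": joint angles; "joint_vel": joint speeds; "joint_torque": joint torques, N m; "ee_pos": TCP position; "tool_rot": TCP orientation; "force": force on the tool from outside, world axes, zero at the start; "moment": the same for the moment, N m; "width": finger opening in m; "finger_force": force on a finger pad.
Only numpy, scipy, OpenCV 4.12 (cv2) and the standard library are available. Lean on these libraries where they do the work, as an engineer would, in place of code of your own. Each camera call takes 0.05 s, during which the arm holds its last target. There are 200 camera calls.

## Working session

There is one attempt and no reset: what is moved stays moved. The work goes in short steps, each a Python script; the robot and the scene stay as the last script left them, time stands still between calls to the robot, and variables do not carry over. Pictures are saved under pics/ and viewed, at most 14 in all, crops included, and the job is handed in when it is done.

```bash
mkdir -p pics
python3 - <<'E'
from workcell import *
import cv2,numpy as np
np.set_printoptions(precision=4,suppress=True)
for n in ("scene","side"):
    im=read_camera(n); cv2.imwrite(f"pics/{n}0.png",im[:,:,::-1]); c=calibration(n); print(n,c["intrinsics"],c["pose"])
print(calibration("wrist"))
o=observe();print(o["time_s"],o["ee_pos"],o["tool_rot"])
E
```

```text
scene [[410.5009   0.     255.3722]
 [  0.     410.5009 197.2206]
 [  0.       0.       1.    ]] [[-0.3207  0.828  -0.46    0.9348]
 [ 0.9472  0.2824 -0.152   0.143 ]
 [ 0.004  -0.4845 -0.8748  0.784 ]
 [ 0.      0.      0.      1.    ]]
side [[355.7554   0.     251.231 ]
 [  0.     355.7554 189.8729]
 [  0.       0.       1.    ]] [[ 0.9912 -0.0797  0.1058  0.4318]
 [-0.1323 -0.6236  0.7704 -0.6812]
 [ 0.0046 -0.7777 -0.6287  0.5996]
 [ 0.      0.      0.      1.    ]]
{'intrinsics': array([[337.8806,   0.    , 250.1181],
       [  0.    , 337.8806, 193.1989],
       [  0.    ,   0.    ,   1.    ]]), 'tool_from_camera': array([[ 0.0003, -0.9599, -0.2803,  0.0726],
       [ 1.    ,  0.0001,  0.0007, -0.0008],
       [-0.0006, -0.2803,  0.9599, -0.1171],
       [ 0.    ,  0.    ,  0.    ,  1.    ]])}
0.1 [ 0.2509 -0.5169  0.2555] [[ 0.8996  0.4366 -0.0005]
 [ 0.4366 -0.8996  0.0015]
 [ 0.0002 -0.0016 -1.    ]]
```

View pics/scene0.png

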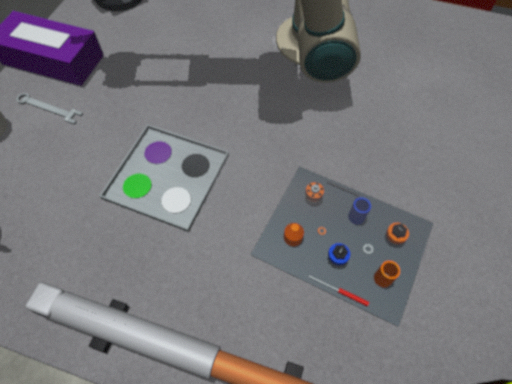

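View pics/side0.png

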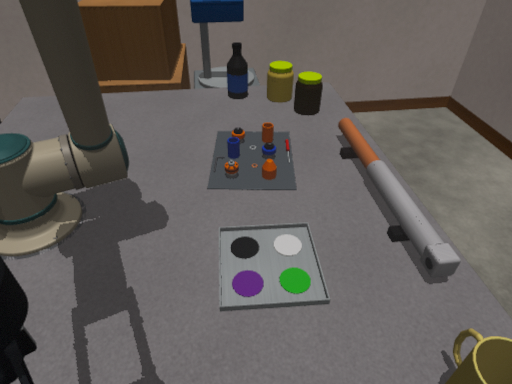

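The scene view shows the orange piston (315,190), cap (398,232), tube (389,273) and cone (293,233). The pads are purple (158,152), black (195,165), green (137,186) and white (175,200). Next I'll get rough positions and take wrist views from above the mat and the tray.

```bash
cat > h.py <<'E'
from workcell import *
import cv2,numpy as np
np.set_printoptions(precision=4,suppress=True)
def cam(n,o=None):
    c=calibration(n)
    if n!="wrist": return c["intrinsics"],c["pose"]
    T=np.eye(4);T[:3,:3]=o["tool_rot"];T[:3,3]=o["ee_pos"]
    return c["intrinsics"],T@c["tool_from_camera"]
def ray(KP,uv,z):
    K,P=KP; d=P[:3,:3]@np.linalg.solve(K,[uv[0],uv[1],1.]); p=P[:3,3]
    return p+d*(z-p[2])/d[2]
def proj(KP,X):
    K,P=KP; c=K@(P[:3,:3].T@(np.asarray(X)-P[:3,3])); return c[:2]/c[2]
def R(yaw): # tool down, x axis at yaw
    c,s=np.cos(yaw),np.sin(yaw); return np.array([[c,s,0],[s,-c,0],[0,0,-1.]])
def snap(f,n="wrist"):
    o=observe(); im=read_camera(n); cv2.imwrite(f"pics/{f}.png",im[:,:,::-1]); return im,cam(n,o)
E
python3 - <<'E'
from h import *
S=cam("scene");D=cam("side")
for n,a,b in [("piston",(315,190),(231,169)),("cap",(398,232),(238,134)),("tube",(389,273),(268,132)),("cone",(293,233),(269,170)),("tblue",(360,209),(233,147)),("cblue",(339,254),(269,151))]: print(n,ray(S,a,.035)[:2],ray(D,b,.035)[:2])
for n,a,b in [("purple",(158,152),(248,284)),("black",(195,165),(245,247)),("green",(137,186),(295,281)),("white",(175,200),(288,245))]: print(n,ray(S,a,.006)[:2],ray(D,b,.006)[:2])
# views: camera looks 16deg toward -tool x... print centre of view relative to tool
c=calibration("wrist")["tool_from_camera"]; print(c[:3,2],c[:3,3])
yaw=0.
for t in ([.5,.1],[.5,-.2]):
    for y in (0,np.pi/2,-np.pi/2): print(t,y,ik([*t,.33],R(y)))
E
```

```text
piston [0.4839 0.1262] [0.4841 0.1072]
cap [0.5242 0.3076] [0.5225 0.2918]
tube [0.6147 0.3051] [0.6179 0.2924]
cone [0.5939 0.1098] [0.5859 0.0895]
tblue [0.4977 0.2252] [0.4999 0.2179]
cblue [0.6078 0.2066] [0.6021 0.183 ]
purple [ 0.4853 -0.2428] [ 0.4856 -0.2497]
black [ 0.4909 -0.1483] [ 0.4913 -0.1515]
green [ 0.583  -0.2474] [ 0.5805 -0.2548]
white [ 0.5881 -0.1541] [ 0.5871 -0.1579]
[-0.2803  0.0007  0.9599] [ 0.0726 -0.0008 -0.1171]
[0.5, 0.1] 0 [ 0.0609  0.1426  1.5003 -0.      1.4986  1.6317]
[0.5, 0.1] 1.5707963267948966 [ 0.0609  0.1426  1.5003 -0.      1.4986  0.0609]
[0.5, 0.1] -1.5707963267948966 None
[0.5, -0.2] 0 [-0.5097  0.1875  1.4443 -0.      1.5098  1.0611]
[0.5, -0.2] 1.5707963267948966 [-0.5097  0.1875  1.4443 -0.      1.5098 -0.5097]
[0.5, -0.2] -1.5707963267948966 [-0.5097  0.1875  1.4443 -0.      1.5098  2.6319]
```

Run:
```python
from h import *
reach([.595,-.2,.30],R(0)); a,A=snap("tray")
reach([.60,.2,.30],R(0)); b,B=snap("mat")
print(observe()["time_s"]); np.save("AB.npy",np.array([A[1],B[1]]))
cv2.imwrite("pics/both.png",np.vstack([a,b])[:,:,::-1][:, :])
cv2.imwrite("pics/both.png",cv2.resize(np.hstack([a,b]),(800,300),interpolation=cv2.INTER_AREA)[:,:,::-1])
```

```text
3.4
```

View pics/tray.png

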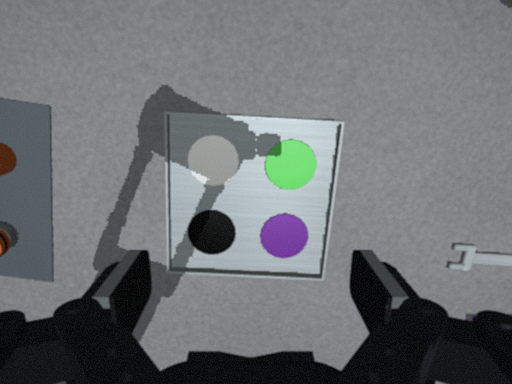

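View pics/mat.png

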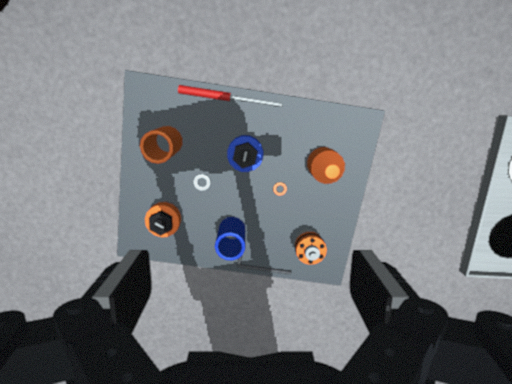

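Tray view: white (213,160), green (290,164), black (212,232) and purple (284,236). Mat view: orange tube (160,146), cone (327,167), cap (162,221) and piston (311,249), with the blue cap and tube well apart from them. I'll measure the pads from their masks and each part from straight above.

```bash
cat >> h.py <<'E'
def orange(im,uv):
    h=cv2.cvtColor(im,cv2.COLOR_RGB2HSV)
    m=cv2.inRange(h,(3,120,50),(22,255,255)); m=cv2.morphologyEx(m,cv2.MORPH_CLOSE,np.ones((5,5)))
    cs=[c for c in cv2.findContours(m,cv2.RETR_EXTERNAL,cv2.CHAIN_APPROX_NONE)[0] if cv2.contourArea(c)>150]
    best=min(cs,key=lambda c:np.hypot(*(c[:,0].mean(0)-uv)))
    e=cv2.fitEllipse(cv2.convexHull(best)); return np.array(e[0]),e[1]
def nadir(f,xy,z):
    reach([xy[0]-.0726,xy[1],.20],R(0)); im,KP=snap(f); c,ax=orange(im,proj(KP,[*xy,z]))
    X=ray(KP,c,z); P=KP[1]; sc=np.hypot(*(X[:2]-P[:2,3])); 
    print(f,X[:2],"diam mm",np.array(ax)/KP[0][0,0]*1e3*(P[2,3]-z),"px",c); return X[:2],im,c
E
python3 - <<'E'
from h import *
K=calibration("wrist")["intrinsics"];A,B=np.load("AB.npy"); A=(K,A);B=(K,B)
im=cv2.imread("pics/tray.png")[:,:,::-1].copy()
P={}
for n,s in dict(green=(290,164),black=(212,232),purple=(284,236)).items():
    h=cv2.cvtColor(im,cv2.COLOR_RGB2HSV)
    m={"green":cv2.inRange(h,(50,100,60),(70,255,255)),"purple":cv2.inRange(h,(125,80,40),(160,255,255)),"black":cv2.inRange(h,(0,0,0),(180,255,28))}[n]
    l=cv2.connectedComponents(m)[1]; q=(l==l[s[1],s[0]]).astype(np.uint8)
    c=cv2.findContours(q,cv2.RETR_EXTERNAL,cv2.CHAIN_APPROX_NONE)[0][0]; e=cv2.fitEllipse(cv2.convexHull(c)); P[n]=ray(A,e[0],.006)[:2]; print(n,e[:2],P[n])
P["white"]=P["black"]+P["green"]-P["purple"]; print("white",P["white"],"direct",ray(A,(213,160),.006)[:2])
print("pitch",*[np.linalg.norm(P[a]-P["purple"]) for a in("green","black")])
ims=[];Q={}
for n,z,uv in (("piston",.035,(311,249)),("cap",.035,(162,221)),("tube",.058,(160,146)),("cone",.033,(327,167))):
    Q[n],i,c=nadir("n_"+n,ray(B,uv,z)[:2],z); i=i.copy(); cv2.circle(i,(int(c[0]),int(c[1])),3,(0,255,0),-1)
    ims.append(i[0:300,100:400])
cv2.imwrite("pics/nad.png",np.vstack([np.hstack(ims[:2]),np.hstack(ims[2:])])[:,:,::-1])
np.savez("est.npz",**P,**Q); print(observe()["time_s"])
E
```

```text
green ((290.0349426269531, 164.03073120117188), (48.451263427734375, 50.49180221557617)) [ 0.5841 -0.2491]
black ((210.76856994628906, 231.66317749023438), (41.36961364746094, 45.50666427612305)) [ 0.4941 -0.1481]
purple ((283.6546325683594, 235.3813934326172), (43.407798767089844, 47.12993621826172)) [ 0.4888 -0.2438]
white [ 0.5895 -0.1534] direct [ 0.5893 -0.154 ]
pitch 0.09551467565845519 0.09583731688096396
n_piston [0.4887 0.1252] diam mm [39.206  40.4321] px [250.7635  98.2716]
n_cap [0.5262 0.307 ] diam mm [42.7201 44.4729] px [249.5139  94.1165]
n_tube [0.6193 0.3004] diam mm [36.429  37.8379] px [241.7937  96.2705]
n_cone [0.5921 0.11  ] diam mm [40.4814 41.7213] px [253.7627  94.4612]
6.5
```

View pics/nad.png

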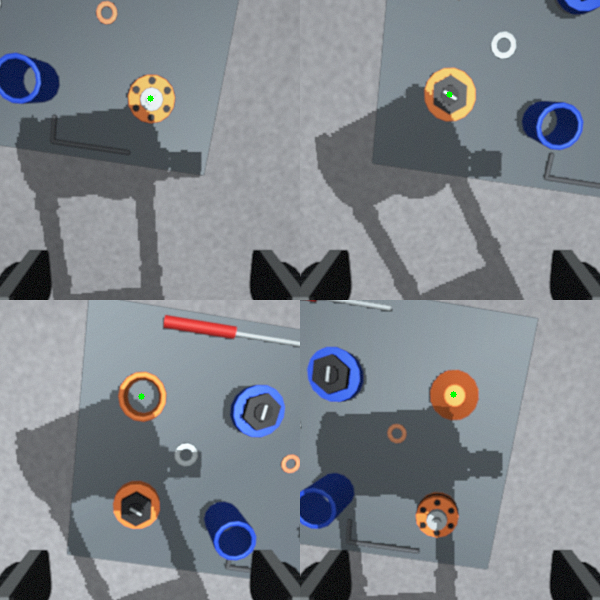

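All four centres sit on their parts, the diameters are right, and the pad pitch of 96 mm is confirmed. I'll place the cap first and check it.

```bash
cat >> h.py <<'E'
def pickplace(part,pad,grip,diam,effort=40):
    E=np.load("est.npz"); a,b=E[part],E[pad]; z=.009+grip; H=.20; w=diam+.024
    gripper_to(w); reach([*a,H],R(0)); move_straight([*a,z+.03],.2); move_straight([*a,z],.06)
    gripper_to(diam-.012,effort); s=observe(); print(part,"width",s["width"],"ff",s["finger_force"])
    move_straight([*a,z+.02],.08); move_straight([*a,H],.25); print("held",observe()["width"])
    reach([*b,H],R(0)); move_straight([*b,z+.02],.2)
    hit=move_straight([*b,z+.001],.03,until_force=4); s=observe(); print("hit",hit,"dz mm",(s["ee_pos"][2]-z)*1e3)
    gripper_to(w); p=s["ee_pos"]; move_straight([p[0],p[1],z+.05],.1); move_straight([p[0],p[1],H],.25); print("t",observe()["time_s"])
E
python3 - <<'E'
from h import *
pickplace("cap","white",.026,.042)
X,im,c=nadir("p_cap",np.load("est.npz")["white"],.037); print((X-np.load("est.npz")["white"])*1e3,observe()["time_s"])
E
```

```text
cap width 0.04062759243262875 ff 40.38613736629486
held 0.04075336997242753
hit True dz mm 3.5627958378450857
t 15.3083
p_cap [ 0.5894 -0.1522] diam mm [41.9857 43.545 ] px [251.1858  90.4068]
[-0.0995  1.2089] 15.75
```

View pics/p_cap.png

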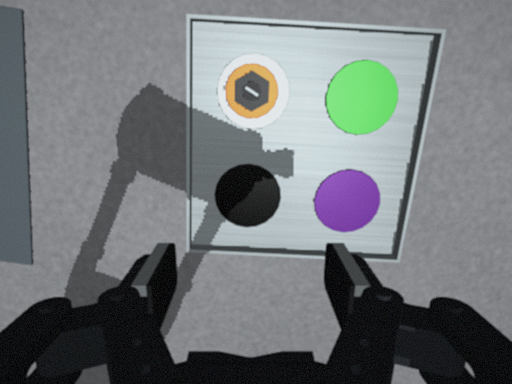

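The cap stands upright on the white pad (251,90), about 1 mm off its centre. The other three are next, in the listed order.

Run:
```python
from h import *
pickplace("tube","green",.033,.036,30)
pickplace("piston","black",.027,.038)
pickplace("cone","purple",.024,.040)
E=np.load("est.npz"); ims=[]
for n,z in (("green",.061),("black",.040),("purple",.036)):
    X,im,c=nadir("p_"+n,E[n],z); print((X-E[n])*1e3); ims.append(im[0:260,120:390])
cv2.imwrite("pics/final.png",np.hstack(ims)[:,:780,::-1])
reach([.5,0,.3],R(0)); s,_=snap("scene1","scene"); print(observe()["time_s"])
```

```text
tube width 0.03591217165257857 ff 30.175194796174765
held 0.03593815834459515
hit True dz mm 3.553293389853392
t 25.5
piston width 0.03672413228360327 ff 39.881234765052795
held 0.0367036452860222
hit True dz mm 3.490885612189097
t 34.1583
cone width 0.03869205095563587 ff 40.78460596036166
held 0.0383874293761348
hit True dz mm 3.542718326849888
t 42.8167
p_green [ 0.5839 -0.2477] diam mm [36.39   37.6576] px [251.0268  92.8948]
[-0.2372  1.3706]
p_black [ 0.4937 -0.1469] diam mm [40.1653 41.4292] px [250.6734  93.6477]
[-0.376   1.1905]
p_purple [ 0.4884 -0.2422] diam mm [39.6367 40.791 ] px [247.2601  94.9258]
[-0.4234  1.5854]
45.4083
```

View pics/final.png

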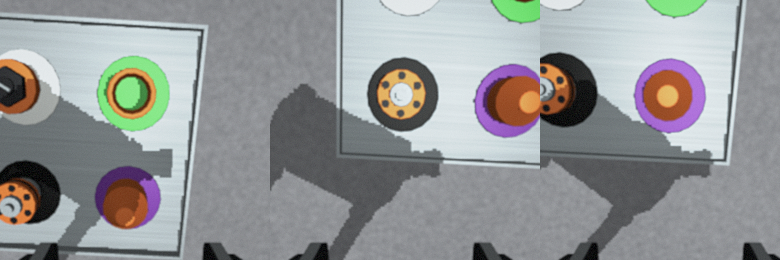

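View pics/scene1.png

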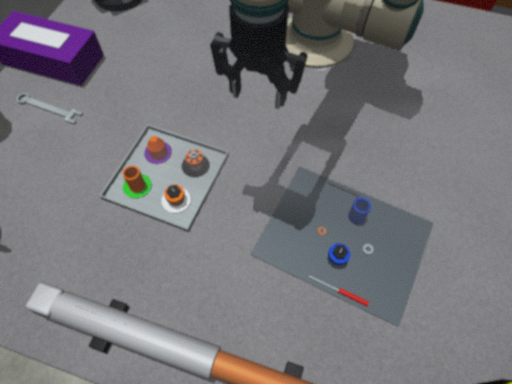

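All four parts stand upright on their own pads, each within about 2 mm of centre. The blue parts are still at (360,209) and (339,254). I'm handing in.

```bash
python3 -c "
from workcell import *
print(close_job())"
```

```text
the job is handed in; nothing more can be done
None
```

The four orange parts stand upright on their assigned pads, each within about 2 mm of centre by the camera check; the blue cap and tube were not moved, and the job was handed in at about 45 s.

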